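# Log a dose and open the safety cap of the medicine jar

## Task

It is time for a dose: first log it by swinging the red-tipped lever of the blue dose counter all the way to its stop and letting it spring back, then press the white safety cap of the medicine jar down, twist it free counter-clockwise while it is pressed, and lift it off. Finish while holding the cap in the gripper, level and still, about 8 cm above its seat and over the jar's mouth; do not put it down or let go. Leave the spice jar, the bowl and the dish-soap bottle where they stand.

Things in the scene. Friction and masses are not known exactly. Their poses are not given: they have to be found in the camera images.
- jar: Amber medicine jar with a paper label, fixed in a round grey stand 112 mm wide (jaws reach 44 mm from the axis up to z 42 mm). Origin on the worktop under the jar's axis, z up. Body 68 mm wide up to z 80 mm, sloping in to 42 mm at z 94 mm; the neck under the cap is 33 mm wide, 43 mm over its three lugs, top at z 122 mm.
- cap: White ribbed round safety cap, 52 mm wide, 28 mm high, about 30 g, loose; grip across any diameter. Origin at the centre of its lower rim, 104 mm above the worktop when closed; z up, x along the jar's x when closed. Bayonet lock: press down over 3 mm (bottoms at 6 mm), turn counter-clockwise seen from above; free from 0.66 rad (38 deg), hard stop at 1.4 rad; turn about 1.05 rad, then lift.
- cap_top (a point): Centre of the cap's flat top (with a red ring), 28 mm above the cap's origin, 132 mm above the worktop when closed. A spring in the jar pushes the cap up: 6 N at rest, 1 N more for each mm pressed. Without pressing, or clockwise, the cap is blocked.
- counter: Blue dose counter, box 80 x 64 x 44 mm fixed on the worktop. Origin at the centre of its underside, z up. The steel lever on its top turns about a vertical axis at x +12 mm, y 0 of the counter's frame; from there it points along -x, turned 0.45 rad towards +y at rest and 0.45 rad towards -y at the stop. Its tip carries an upright round red post, 11 mm thick, 58 to 88 mm above the worktop.
- lever_post_top (a point): Centre of the top of the lever's red post, 88 mm above the worktop, 45 mm from the lever's vertical axis; moves with the lever.
- counter_lever (a joint): Angle of the counter's lever in rad: 0 at rest, 0.9 at its stop; grows counter-clockwise seen from above. A spring brings it back to 0 (about 0.7 N at the post at rest, 3 N at the stop).
- turmeric: Bystander: small clear spice jar with a dark lid, 44 x 44 x 96 mm, loose; origin at the centre of its underside.
- bowl: Bystander: white bowl, 140 mm wide, 65 mm high, loose; origin at the centre of its underside.
- soap: Bystander: dish-soap bottle with a yellow-green label and a white cap, 50 x 83 x 256 mm, loose; origin at the centre of its underside.
Not all that is in view belongs to the job. Of the things that look like the counter, the largest one is meant.

How it is judged:
By the outcome, as a careful person would: the job done as asked, in the order asked, and still so for the second after the job is handed in, while the arm keeps its last pose, push and grip.
It also fails if it takes over 58 s, if anything falls off the work surface, if the arm or the gripper's body presses on something with over 40 N, if the wrist force passes 120 N, or if a joint passes its speed limit or range.

## Robot

A 6-joint arm with a two-finger parallel gripper is mounted at the origin on a cart in front of the work surface, level with it; the furniture and walls round the work are solid. World frame = base frame: x ahead of the robot, y to its left, z up, the work surface at z = 0. Lengths are in mm, angles in rad, forces in N, time in s.
With the tool pointing down it reaches from about 400 to 925 mm from the base axis. Payload 12.5 kg.
Tool frame: the origin (TCP) lies at the very end of the fingers, on their centre line; the grasp point (between the pads) lies r.tcp_to_grasp behind it (r.tcp_to_grasp is the distance from the TCP to the grasp point, in mm); z points along the fingers, y is the line along which they close (so a half turn about z gives the same grasp; the last joint's range is limited). The gripper opens to 95 mm and grips with 3 to 60 N. Pads are 20 mm wide; open, the fingers measure 119 mm over their backs; the gripper's body (75 mm by 180 mm) begins 59 mm behind the grasp point.
Start: joints at [1.104, 0.491, 1.559, -0, 1.092, -0.106], TCP at [220.624, 584.784, 214.661] pointing down, gripper open.
Joint ranges: [-3.1, 3.1], [-0.84, 2.19], [0.05, 2.79], [-1.13, 4.28], [0.06, 2.93], [-2.69, 2.69]. Speed limits (rad/s): [2.22, 2.22, 2.79, 3.14, 3.14, 3.14].

## Interface

Orientations are given as a unit quaternion [w, x, y, z].
In Python, from plant import r gives the robot as it stands.
- The arm moves only by the shell command python3 -m crank 'ROWS' [FORCE]. ROWS is JSON, a list of rows, each a list of 5 numbers: the opening, from 0 (shut) to 1 (fully open), then the shift along the tool's x, y, z in cm, then the turn about the tool's z in degrees. A call has 1 to 8 rows; each row is the pose to reach, as a shift and turn from the pose commanded when the call began, along the tool's axes at that moment; what a row does not reach only later rows make up. A row lasts 1/12 s, in which the tool goes at most 41.7 mm and 7.16 degrees, less where a joint would pass 70% of its speed; a pose out of reach is approached as far as the arm can. A call with a gripper value outside its range is refused whole. The fingers move at their own pace and stop on an object; FORCE is the grip in N (left out, the last holds). Time passes only in rows, so rows that repeat a pose let the fingers close. It gives the time, the measured TCP pose, the force, the opening and the grip force at its end, in the units of the state.
- r.state(): the state, without advancing time (a new reading comes with each control period).
- r.camera(name): name is "side" or "top" or "wrist"; returns a dict with "image" (384x512x3 uint8, red, green, blue), "depth" (384x512 float32, mm along the optical axis (not along the pixel's ray), 0 where there is no reading), "fx", "fy", "cx", "cy" (pixels), "k1" (the pictures are not rectified: a ray, as slopes to the right and down, at radius r is drawn at 1 + k1 r^2 times it, then the intrinsics apply), "T" (4x4, takes a point from camera to world coordinates); the wrist camera has in their place "mount" (4x4, takes a point from camera to tool coordinates, whose origin is the TCP and whose axes are the flange's). Camera axes: x right, y down, z forward; pixel columns grow to the right and rows downward; lengths in mm; the calibration is good to about 2 mm. A picture is of the moment at which its call begins: read the wrist's pose just before it.
- r.sign_off(): hands the job in; it is judged then, once.
The state is a dict: "time_s": time; "joint_positions": joint angles; "joint_velocities": joint speeds; "joint_efforts": joint torques, N m; "eef_pos": TCP position; "tool_rot": TCP orientation; "force": force on the tool from outside, world axes, zero at the start; "moment": the same for the moment, N m; "opening": finger opening in mm; "finger_force": force on a finger pad.
Only numpy, scipy, OpenCV 4.12 (cv2) and the standard library are available. Lean on these libraries where they do the work, as an engineer would, in place of code of your own. Each camera call takes 0.05 s, during which the arm holds its last target. There are 200 camera calls.

## Working session

There is one attempt and no reset: what is moved stays moved. The work goes in short steps, Python scripts to look and compute and a shell command to move; the robot and the scene stay as the last step left them, time stands still between calls to the robot, and variables do not carry over. Pictures are saved under pics/ and viewed, at most 10 in all, crops included, and the job is handed in when it is done.

```bash
mkdir -p pics; ls; cat > h.py <<'E'
import numpy as np,cv2
from plant import r
from scipy.spatial.transform import Rotation as R
def save(n,c): cv2.imwrite(f'pics/{n}.png',c['image'][:,:,::-1])
def ray(c,u,v):
    K=np.array([[c['fx'],0,c['cx']],[0,c['fy'],c['cy']],[0,0,1]],float)
    p=cv2.undistortPoints(np.array([[[u,v]]],float),K,np.array([c['k1'],0,0,0.]))[0,0]
    return np.array([p[0],p[1],1.])
def pose(s):
    T=np.eye(4);q=s['tool_rot'];T[:3,:3]=R.from_quat([q[1],q[2],q[3],q[0]]).as_matrix();T[:3,3]=s['eef_pos'];return T
def onplane(c,T,u,v,z):
    d=T[:3,:3]@ray(c,u,v);o=T[:3,3];return o+d*(z-o[2])/d[2]
def grab(name):
    s=r.state();c=r.camera(name)
    T=np.array(c['T']) if 'T' in c else pose(s)@np.array(c['mount'])
    return c,T
E
python3 - <<'E'
from h import *
s=r.state();print(s['eef_pos'],s['tool_rot'],r.tcp_to_grasp,pose(s)[:3,:3].round(3))
a=grab('top');b=grab('side')
cv2.imwrite('pics/top1.png',a[0]['image'][:,:,::-1]);cv2.imwrite('pics/side1.png',b[0]['image'][:,:,::-1])
import pickle;pickle.dump((a,b),open('v1.pkl','wb'))
E
```

```text
pics
[220.49918925 584.55492107 214.06089388] [-1.40351186e-04  1.79402338e-01  9.83775634e-01 -5.31577046e-04] 18.8 [[-0.936  0.353 -0.   ]
 [ 0.353  0.936 -0.001]
 [ 0.    -0.001 -1.   ]]
```

View pics/top1.png

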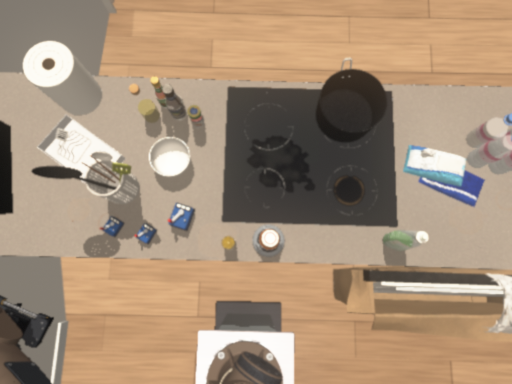

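View pics/side1.png

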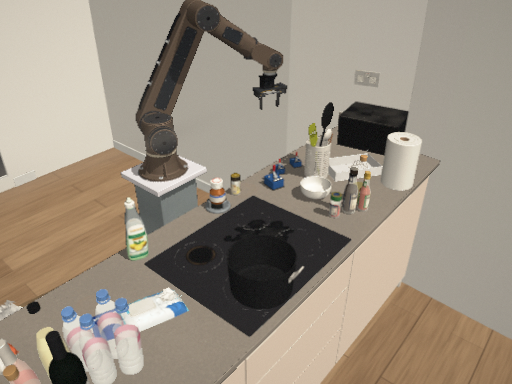

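Top view: the blue counter candidates are at pixels (112,227), (146,234) and (181,216). The last looks largest. The jar's white cap is at (269,240). Other white round things are the bowl (170,157), the paper roll (49,64) and the bottle caps at (495,128) and (421,237). Next I'll measure these and check a crop.

```bash
python3 - <<'E'
from h import *;import pickle
(a,T),(b,Tb)=pickle.load(open('v1.pkl','rb'))
im=a['image'];hsv=cv2.cvtColor(im,cv2.COLOR_RGB2HSV)
m=cv2.inRange(hsv,(100,90,40),(130,255,255));m[:,:90]=0;m[:,350:]=0
n,l,st,ce=cv2.connectedComponentsWithStats(m)
for i in range(1,n):
  if st[i,4]>20:
    P=np.argwhere(l==i)[:,::-1]
    W=np.array([onplane(a,T,*p,44)[:2] for p in P],np.float32)
    print(st[i],cv2.minAreaRect(W))
for nm,u,v,z in [('cap',269,240,132),('turm',229,242,96),('bowl',170,157,65),('soap',421,237,256)]:
  print(nm,onplane(a,T,u,v,z),a['depth'][v,u],T[2,3])
cv2.imwrite('pics/c1.png',cv2.resize(im[195:265,85:300,::-1],None,fx=3.7,fy=3.7,interpolation=cv2.INTER_CUBIC))
E
```

```text
[172 207   7   8  28] ((539.3215942382812, 254.33392333984375), (12.383343696594238, 25.736745834350586), 67.18450164794922)
[173 210  19  19 168] ((511.9080505371094, 219.900390625), (39.0662727355957, 75.59349822998047), 47.9470100402832)
[106 223  15  12  81] ((473.25921630859375, 453.34527587890625), (27.851871490478516, 52.092552185058594), 36.85198211669922)
[139 231  14  12  78] ((452.57220458984375, 343.75244140625), (26.6993408203125, 43.67961502075195), 48.11870193481445)
cap [445.18932015 -64.99222891 132.        ] 1199.6267 1341.7610700577416
turm [437.2853949   62.63319552  96.        ] 1239.7396 1341.7610700577416
bowl [723.78860605 279.30349128  65.        ] 1378.5055 1341.7610700577416
soap [ 459.07489789 -487.38528668  256.        ] 1089.784 1341.7610700577416
```

View pics/c1.png

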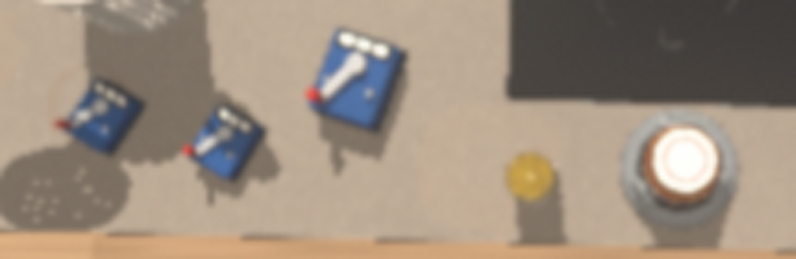

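The crop confirms it: the largest counter is at crop (358,80), full pixel (181,216), near world (525,225). Its red post is at about (170,221). The two smaller lookalikes sit to the left. Next is a wrist look.

```bash
python3 - <<'E'
from h import *
c,T=grab('wrist');print(np.array(c['mount']).round(2),c['fx'],c['cx'],c['cy'])
s=r.state();P=pose(s)
print((P[:3,:3].T@(np.array([480,230,230])-P[:3,3])).round(1))
E
```

```text
[[ 0.0000e+00 -9.6000e-01 -2.7000e-01  7.7710e+01]
 [ 1.0000e+00  0.0000e+00  0.0000e+00  1.2000e-01]
 [-0.0000e+00 -2.7000e-01  9.6000e-01 -1.6998e+02]
 [ 0.0000e+00  0.0000e+00  0.0000e+00  1.0000e+00]] 273.0200879518152 257.2776975057331 188.4617783992768
[-367.9 -240.2  -15.6]
```

```bash
python3 -m crank '[[0,-4,-2.6,-1,0],[0,-8,-5.2,-1.5,0],[0,-12,-7.8,-1.5,0],[0,-15,-9.8,-1.5,0],[0,-18.4,-12,-1.5,0],[0,-22,-14.2,-1.5,0],[0,-25,-16.2,-1.5,0],[0,-28,-18.3,-1.5,0]]' 20; python3 -m crank '[[0,-3,-2,0,0],[0,-6,-4,0,0],[0,-8.8,-5.7,0,0],[0,-8.8,-5.7,0,0],[0,-8.8,-5.7,0,0]]'
python3 - <<'E'
from h import *;import pickle
c,T=grab('wrist');save('w1',c);pickle.dump((c,T),open('w1.pkl','wb'))
s=r.state();print(s['time_s'],s['eef_pos'],s['opening'])
E
```

```text
time_s: 0.82
eef_pos: [417.5, 314.9, 229.7]
tool_rot: [0.0, 0.179, 0.984, 0.0]
force: [0.7, -0.0, -0.7]
opening: 47.0
finger_force: 0.0
time_s: 1.23
eef_pos: [479.5, 231.1, 229.4]
tool_rot: [-0.0, 0.181, 0.984, -0.0]
force: [-0.6, 0.6, 0.5]
opening: 13.8
finger_force: 0.0
1.2833 [478.79583046 231.97956174 229.39400755] 9.842846725522886
```

View pics/w1.png

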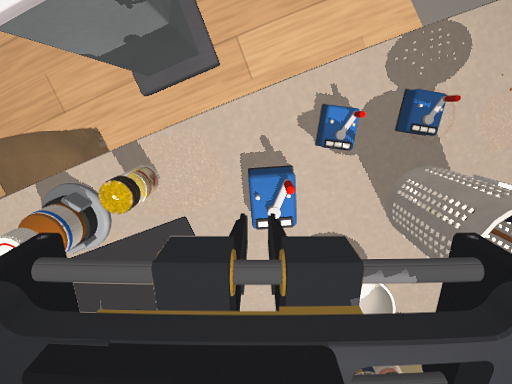

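The wrist view shows the counter at (273,197), its red post at about (290,187) and its digit windows at (275,224). The jar is at lower left and the spice jar at (120,195). Now I'll measure it using depth-filtered masks.

```bash
python3 - <<'E'
from h import *;import pickle
c,T=pickle.load(open('w1.pkl','rb'))
hsv=cv2.cvtColor(c['image'],cv2.COLOR_RGB2HSV);D=c['depth']
def pts(m):
  o=[]
  for v,u in np.argwhere(m>0):
    if D[v,u]>0: o.append((T@np.r_[ray(c,u,v)*D[v,u],1])[:3])
  return np.array(o)
roi=np.zeros(D.shape,np.uint8);roi[160:235,240:305]=1
B=pts(cv2.inRange(hsv,(95,80,30),(130,255,255))*roi);B=B[(B[:,2]>37)&(B[:,2]<50)]
print('box',len(B),B.mean(0),cv2.minAreaRect(B[:,:2].astype(np.float32)))
rm=cv2.inRange(hsv,(0,130,80),(8,255,255))|cv2.inRange(hsv,(172,130,80),(180,255,255))
Q=pts(rm*roi);print('red',len(Q),np.percentile(Q,[5,50,95],axis=0).round(1));t=Q[Q[:,2]>82];print('top',len(t),t.mean(0))
L=cv2.inRange(hsv,(0,0,130),(180,60,255))*roi
W=pts(L);print('white: low',len(W));lo=W[(W[:,2]<56)];print(np.mean(lo,0))
E
```

```text
box 1612 [516.30433973 236.10573705  43.30241949] ((525.051025390625, 236.54617309570312), (62.928916931152344, 77.32099151611328), 72.35468292236328)
red 104 [[499.8 259.1  62.5]
 [501.9 263.2  87.3]
 [508.6 267.4  89.2]]
top 67 [504.06419187 263.48923192  87.87407696]
white: low 1988
[534.3320959  242.38598977  11.21851653]
```

```bash
python3 -m crank '[[0,-0.4,3.4,2,0],[0,-0.9,6.7,4,0],[0,-0.9,6.7,8,0],[0,-0.9,6.7,12,0],[0,-0.9,6.7,15,0],[0,-0.9,6.7,16.2,0],[0,-0.9,6.7,16.2,0],[0,-0.9,6.7,16.2,0]]'; python3 -m crank '[[0,0,-0.8,0,0],[0,0,-1.3,0,0],[0,0,-1.8,0,0],[0,0,-2.3,0,0],[0,0,-2.8,0,0],[0,0,-3.3,0,0],[0,0,-3.3,0,0]]'
```

```text
time_s: 1.95
eef_pos: [510.9, 292.6, 68.4]
tool_rot: [0.0, 0.179, 0.984, 0.0]
force: [0.8, 1.2, -0.2]
opening: 0.6
finger_force: 0.0
time_s: 2.53
eef_pos: [499.2, 260.1, 68.0]
tool_rot: [0.0, 0.18, 0.984, 0.0]
force: [0.2, 2.3, 2.2]
opening: 0.4
finger_force: 1.0
```

```bash
python3 -m crank '[[0,0,-0.5,0,0],[0,0,-1.0,0,0],[0,0,-1.4,0,0],[0,0,-1.6,0,0],[0,0,-1.6,0,0]]';  python3 -m crank '[[0,0,-0.1,0,0],[0,0,-0.2,0,0],[0,0,-0.2,0,0]]'
```

```text
time_s: 2.95
eef_pos: [494.0, 245.6, 67.7]
tool_rot: [0.0, 0.18, 0.984, 0.0]
force: [3.8, 2.6, 0.3]
opening: 0.5
finger_force: 1.8
time_s: 3.2
eef_pos: [493.3, 244.2, 67.7]
tool_rot: [0.0, 0.179, 0.984, 0.0]
force: [4.1, 3.2, 1.7]
opening: 0.7
finger_force: 2.0
```

Not yet clearly at the stop, so I'll keep going in small steps until the force jumps.

```bash
python3 -m crank '[[0,0,-0.15,0,0],[0,0,-0.3,0,0],[0,0,-0.3,0,0]]'; python3 -m crank '[[0,0,-0.1,0,0],[0,0,-0.2,0,0],[0,0,-0.2,0,0]]'
python3 - <<'E'
from h import *
c,T=grab('wrist');save('w2',c)
hsv=cv2.cvtColor(c['image'],cv2.COLOR_RGB2HSV)
print(r.state()['force'])
E
```

```text
time_s: 3.45
eef_pos: [492.2, 241.4, 67.6]
tool_rot: [0.0, 0.179, 0.984, 0.0]
force: [4.4, 3.7, 0.7]
opening: 0.5
finger_force: 2.2
time_s: 3.7
eef_pos: [492.0, 239.9, 67.7]
tool_rot: [0.001, 0.179, 0.984, 0.001]
force: [6.4, 5.2, -1.3]
opening: 0.0
finger_force: 3.6
[ 5.67247883  5.97384853 -1.70596474]
```

View pics/w2.png

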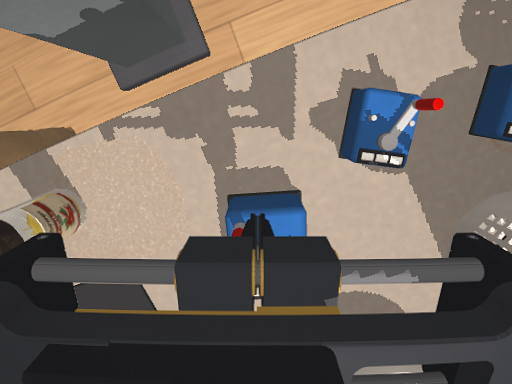

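The post is at (238,232), against the finger. Force is climbing, and I'll push a little further to confirm the stop.

```bash
python3 -m crank '[[0,0,-0.1,0,0],[0,0,-0.2,0,0],[0,0,-0.2,0,0]]'; python3 -m crank '[[0,0,-0.1,0,0],[0,0,-0.2,0,0],[0,0,-0.2,0,0]]'
```

```text
time_s: 4.0
eef_pos: [492.0, 239.1, 67.8]
tool_rot: [0.002, 0.18, 0.984, 0.002]
force: [8.6, 14.3, -3.8]
opening: -0.0
finger_force: 7.7
time_s: 4.25
eef_pos: [492.1, 238.3, 67.9]
tool_rot: [0.003, 0.18, 0.984, 0.003]
force: [10.2, 22.5, -8.6]
opening: 0.8
finger_force: 11.9
```

That's the hard stop (22 N). I'll back off so the lever springs back, then lift.

```bash
python3 -m crank '[[0,0,1,0,0],[0,0,2.2,0,0],[0,0,3.5,0,0],[0,0,5,0,0],[0,0,6.5,0,0],[0,0,6.5,-4,0],[0,0,6.5,-8,0],[0,0,6.5,-12,0]]'; python3 -m crank '[[0.5,0,-3,-4,0],[1,0,-6.5,-4,0],[1,0,-6.5,-4,0],[1,0,-6.5,-4,0]]'
python3 - <<'E'
from h import *;import pickle
c,T=grab('wrist');save('w3',c);pickle.dump((c,T),open('w3.pkl','wb'))
s=r.state();print(s['eef_pos'],s['force'])
hsv=cv2.cvtColor(c['image'],cv2.COLOR_RGB2HSV);D=c['depth']
rm=cv2.inRange(hsv,(0,130,80),(8,255,255))|cv2.inRange(hsv,(172,130,80),(180,255,255))
o=[]
for v,u in np.argwhere(rm>0):
  if D[v,u]>0:
    p=(T@np.r_[ray(c,u,v)*D[v,u],1])[:3]
    if np.hypot(p[0]-525,p[1]-236)<70 and p[2]>80:o.append(p)
print(len(o),np.mean(o,0) if o else '')
P=pose(s);print('to jar',P[:3,:3].T@(np.array([445,-65,250])-P[:3,3]))
E
```

```text
time_s: 4.92
eef_pos: [512.0, 296.9, 188.3]
tool_rot: [-0.001, 0.179, 0.984, -0.001]
force: [1.0, -0.3, -0.2]
opening: 0.4
finger_force: 0.0
time_s: 5.25
eef_pos: [489.4, 234.9, 228.5]
tool_rot: [0.0, 0.18, 0.984, 0.0]
force: [0.7, 0.2, 0.5]
opening: 21.9
finger_force: 0.0
[489.70492973 235.65795206 227.82005661] [-1.07279079 -0.41474513 -0.0907622 ]
71 [503.99489834 263.44497447  87.59067125]
to jar [ -64.56643591 -297.02836986  -22.1586918 ]
```

View pics/w3.png

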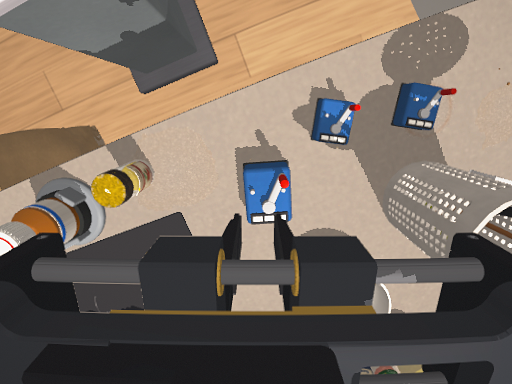

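Lever is back at rest: its post at (284,182) measures (504,263). Now to the jar, stopping 6 cm past it so the wrist camera sees the cap.

```bash
python3 -m crank '[[1,-1.6,-3.7,0,0],[1,-3.2,-7.4,0,0],[1,-4.8,-11,0,0],[1,-6.4,-14.7,0,0],[1,-8,-18.4,0,0],[1,-9.6,-22,0,0],[1,-11.2,-25.7,0,0],[1,-12.7,-29.4,0,0]]'; python3 -m crank '[[1,0,0,0,0],[1,0,0,0,0],[1,0,0,0,0]]'
python3 - <<'E'
from h import *;import pickle
c,T=grab('wrist');save('w4',c);pickle.dump((c,T),open('w4.pkl','wb'))
s=r.state();print(s['eef_pos'],s['joint_positions'],s['opening'])
E
```

```text
time_s: 5.97
eef_pos: [505.2, -85.5, 226.7]
tool_rot: [-0.001, 0.179, 0.984, 0.0]
force: [1.3, 0.9, -0.3]
opening: 79.0
finger_force: 0.0
time_s: 6.22
eef_pos: [505.0, -83.6, 226.7]
tool_rot: [-0.001, 0.179, 0.984, 0.0]
force: [-0.6, 0.5, 0.6]
opening: 94.1
finger_force: 0.0
[504.99195003 -83.07537159 226.99000104] [-2.92305704e-01  3.17160479e-01  1.81530699e+00  2.92861835e-04
  1.01058328e+00 -1.50352330e+00] 94.49720792191923
```

View pics/w4.png

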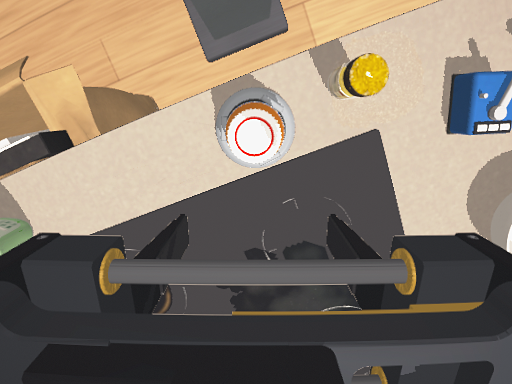

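The cap's red ring is at (254,136), with the spice jar at (365,75) well clear. I'll compute the cap centre from the ring.

```bash
python3 - <<'E'
from h import *;import pickle
c,T=pickle.load(open('w4.pkl','rb'))
hsv=cv2.cvtColor(c['image'],cv2.COLOR_RGB2HSV)
rm=cv2.inRange(hsv,(0,100,80),(8,255,255))|cv2.inRange(hsv,(172,100,80),(180,255,255))
rm[:,:225]=0;rm[:,285:]=0;rm[:110]=0;rm[165:]=0
P=np.argwhere(rm>0)[:,::-1]
(u,v),ax,_=cv2.fitEllipse(P.astype(np.float32));d=c['depth'][int(v),int(u)]
p=onplane(c,T,u,v,132);print(u,v,ax,p,(T@np.r_[ray(c,u,v)*d,1])[:3])
s=r.state();Q=pose(s);print(s['eef_pos'],Q[:3,:3].T@(p-[0,0,26]-s['eef_pos']))
E
```

```text
254.122802734375 135.92425537109375 (36.85148239135742, 39.12293243408203) [452.5228048  -66.73683707 132.        ] [452.43912278 -66.69243373 133.11454754]
[504.99195003 -83.07537159 226.99000104] [ 54.68410383  -3.19584998 121.07012264]
```

```bash
python3 -m crank '[[1,1.5,0,1,7],[1,3,-0.1,2,14],[1,4.5,-0.2,3,21],[1,5.5,-0.3,4,28],[1,5.5,-0.3,6,30],[1,5.5,-0.3,9,30],[1,5.5,-0.3,11.5,30],[1,5.5,-0.3,12.1,30]]'; python3 -m crank '[[1,0,0,0,0],[1,0,0,0,0],[1,0,0,0,0]]'; python3 - <<'E'
from h import *
s=r.state();p=np.array([452.5,-66.7,106]);print(pose(s)[:3,:3].T@(p-s['eef_pos']),s['joint_positions'])
E
```

```text
time_s: 6.93
eef_pos: [451.1, -65.8, 103.9]
tool_rot: [-0.002, 0.427, 0.904, -0.0]
force: [-0.5, 0.6, 0.2]
opening: 95.0
finger_force: 0.0
time_s: 7.18
eef_pos: [453.0, -67.3, 107.8]
tool_rot: [0.001, 0.428, 0.904, 0.0]
force: [0.1, 0.1, 0.7]
opening: 95.3
finger_force: 0.0
[0.78113367 0.05258367 1.78015864] [-2.92047674e-01  4.18183591e-01  2.07347241e+00  1.57952283e-04
  6.48240275e-01 -9.79418339e-01]
```

Aligned to within 1 mm. Close the gripper on the cap.

```bash
python3 -m crank '[[0,0,0,0.1,0],[0,0,0,0.1,0],[0,0,0,0.1,0],[0,0,0,0.1,0],[0,0,0,0.1,0],[0,0,0,0.1,0],[0,0,0,0.1,0],[0,0,0,0.1,0]]' 50; python3 -m crank '[[0,0,0,0.15,0],[0,0,0,0.3,0],[0,0,0,0.45,0],[0,0,0,0.55,0],[0,0,0,0.55,0],[0,0,0,0.55,0]]' 50
```

```text
time_s: 7.85
eef_pos: [452.6, -67.6, 105.7]
tool_rot: [0.0, 0.428, 0.904, 0.0]
force: [1.3, 1.8, 0.6]
opening: 51.4
finger_force: 50.0
time_s: 8.35
eef_pos: [452.6, -67.6, 100.6]
tool_rot: [0.0, 0.428, 0.904, 0.0]
force: [0.1, 2.7, 10.5]
opening: 51.5
finger_force: 50.0
```

Pressed about 5 mm with 10.5 N, which matches the spring. Twist CCW, which is a negative turn about tool z.

```bash
python3 -m crank '[[0,0,0,0,-4],[0,0,0,0,-8],[0,0,0,0,-12],[0,0,0,0,-16],[0,0,0,0,-20],[0,0,0,0,-24],[0,0,0,0,-28],[0,0,0,0,-32]]'; python3 -m crank '[[0,0,0,0,-4],[0,0,0,0,-8],[0,0,0,0,-12],[0,0,0,0,-16],[0,0,0,0,-20],[0,0,0,0,-24],[0,0,0,0,-28],[0,0,0,0,-28]]'; python3 -c "
from plant import r;s=r.state();print(s['moment'],s['joint_positions'])"
```

```text
time_s: 9.02
eef_pos: [452.9, -67.9, 100.7]
tool_rot: [0.001, 0.161, 0.987, -0.0]
force: [0.3, -0.3, 10.2]
opening: 51.4
finger_force: 50.0
time_s: 9.68
eef_pos: [452.9, -68.0, 100.8]
tool_rot: [0.001, -0.084, 0.997, -0.0]
force: [0.2, -0.1, 9.7]
opening: 51.5
finger_force: 50.0
[-0.03383624 -0.00883764  0.03802477] [-2.93262327e-01  4.30696643e-01  2.07982468e+00 -1.39964749e-04
  6.28997149e-01 -2.03118251e+00]
```

```bash
python3 -m crank '[[0,0,0,-0.5,0],[0,0,0,-1,0],[0,0,0,-1.8,0],[0,0,0,-3,0],[0,0,0,-4.5,0],[0,0,0,-6,0],[0,0,0,-7.5,0],[0,0,0,-8.5,0]]'; python3 -m crank '[[0,0,0,0,0],[0,0,0,0,0],[0,0,0,0,0],[0,0,0,0,0],[0,0,0,0,0],[0,0,0,0,0]]'; python3 - <<'E'
from h import *
c,T=grab('wrist');save('w5',c);d=grab('side')[0]
cv2.imwrite('pics/s5.png',cv2.resize(d['image'][60:260,120:320,::-1],None,fx=2.9,fy=2.9,interpolation=cv2.INTER_CUBIC))
E
```

```text
time_s: 10.35
eef_pos: [452.2, -67.7, 186.6]
tool_rot: [0.0, -0.081, 0.997, -0.0]
force: [0.8, -0.3, -0.9]
opening: 51.3
finger_force: 50.0
time_s: 10.85
eef_pos: [452.1, -67.6, 184.6]
tool_rot: [-0.0, -0.081, 0.997, 0.0]
force: [-0.8, 0.9, -0.4]
opening: 51.6
finger_force: 50.0
```

View pics/s5.png

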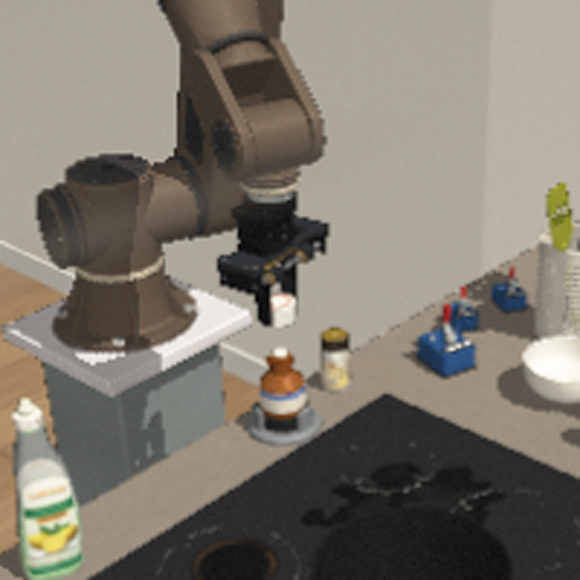

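View pics/w5.png

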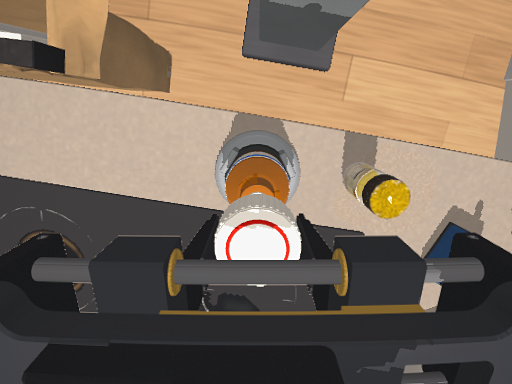

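The side crop shows the cap at (284,310), held above the open jar neck at (280,353), with the bystanders where they stood. The wrist view shows the cap level between the pads at (257,247). Handing in.

```bash
python3 -c "
from plant import r;print(r.sign_off())"
```

```text
the job is handed in; nothing more can be done
None
```

The dose is logged, with the lever pushed to its stop and sprung back. The cap was then pressed, twisted free and lifted off, and it is held level and still about 8 cm above its seat, over the jar's mouth; the job was handed in at about 11 s.

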